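# Cordless continuity test at the ringed contact

## Robot

A 6-joint arm with a two-finger parallel gripper is mounted at the origin on a cart in front of the work surface, level with it; the furniture and walls round the work are solid. World frame = base frame: x ahead of the robot, y to its left, z up, the work surface at z = 0. Lengths are in m, angles in rad, forces in N, time in s.
With the tool pointing down it reaches from about 0.35 to 0.85 m from the base axis. Payload 8.1 kg.
Tool frame: the origin (TCP) lies midway between the tips of the shut fingers; the grasp point (between the pads) lies 19 mm behind it (robot.grip_point_offset is the distance from the TCP to the grasp point, in m); z points along the fingers, y is the line along which they close (so a half turn about z gives the same grasp; the last joint's range is limited). The gripper opens to 93 mm and grips with 3 to 60 N. Pads are 15 mm wide; open, the fingers measure 128 mm over their backs; the gripper's body (75 mm by 188 mm) begins 65 mm behind the grasp point.
Start: joints at [-1.422, 0.13, 1.488, -0, 1.523, -0.085], TCP at [0.139, -0.584, 0.219] pointing down, gripper open.
Joint ranges: [-2.96, 2.96], [-0.89, 2.26], [0.02, 2.5], [-1.34, 4.48], [0, 2.73], [-2.66, 2.66]. Speed limits (rad/s): [2.39, 2.39, 2.79, 3.14, 3.14, 3.14].

## Interface

Orientations are given as a rotation vector (axis times angle).
In Python, from plant import robot, read_camera, job gives the robot as it stands.
- The arm moves only by the shell command python3 -m inch 'ROWS' [FORCE]. ROWS is JSON, one flat list of numbers, 5 for each row, row after row: the shift along the world's x, y, z in mm, then the turn about the world's z in degrees, then the opening in per cent of the stroke, from 0 (shut) to 100 (fully open). In form: [dx, dy, dz, yaw, hand, dx, dy, dz, yaw, hand, ...]. A call has 1 to 10 rows; each row is the pose to reach, as a shift and turn from the pose commanded when the call began; what a row does not reach only later rows make up. A row lasts 1/12 s, in which the tool goes at most 41.7 mm and 7.16 degrees, less where a joint would pass 70% of its speed; a pose out of reach is approached as far as the arm can. A call with a gripper value outside its range is refused whole. The fingers move at their own pace and stop on an object; FORCE is the grip in N (left out, the last holds). Time passes only in rows, so rows that repeat a pose let the fingers close. It gives the time, the measured TCP pose, the force, the opening and the grip force at its end, in the units of the state.
- robot.read_state(): the state, without advancing time (a new reading comes with each control period).
- read_camera(name): name is "scene" or "top"; returns a dict with "image" (420x560x3 uint8, blue, green, red), "K" (3x3 intrinsics, pixels), "D" ([k1, k2, p1, p2, k3] as OpenCV has them; the pictures are not rectified), "extrinsics" (4x4, takes a point from world to camera coordinates). Camera axes: x right, y down, z forward; pixel columns grow to the right and rows downward; lengths in m; the calibration is good to about 2 mm. A picture is of the moment at which its call begins. There is no depth.
- job.close_job(): hands the job in; it is judged then, once.
The state is a dict: "t": time; "q": joint angles; "dq": joint speeds; "joint_torque": joint torques, N m; "tool_pos": TCP position; "orientation": TCP orientation; "force": force on the tool from outside, world axes, zero at the start; "wrist_torque": the same for the moment, N m; "opening": finger opening in m; "gripper_force": force on a finger pad.
Only numpy, scipy, OpenCV 4.12 (cv2) and the standard library are available. Lean on these libraries where they do the work, as an engineer would, in place of code of your own. Each camera call takes 0.05 s, during which the arm holds its last target. There are 200 camera calls.

## Task

Set up a cordless continuity test: take the short sender rod out of the charging dock and stand it, stem down and fully home, in the socket on the flat top of the test adapter, and let go of it. Then take the longer spring-tipped probe out of the dock and hold its tip on the middle of the ringed contact, square to the adapter's sloping face and pressed gently so that the spring tip is pushed in about half way (never press hard). Finish while still holding the probe there, and leave the things lying around where they are.

Things in the scene. Friction and masses are not known exactly. Their poses are not given: they have to be found in the camera images.
- dock: Charging dock, fixed block 66 (x) x 150 (y) x 60 mm high on a foot 78 x 162 x 8 mm. Origin: centre of its underside, z up. Two equal round wells, 18 mm wide, 54 mm deep, in its top at local y = +40 and -40 mm (x = 0); one holds the sender, the other the probe (which is where changes).
- sender: Sender rod, loose, about 0.09 kg, round. Origin: centre of its shoulder's underside, z up its handle. Above: shoulder 26 mm wide, 5 mm high; black grip 22 mm wide up to the flat top at 70 mm. Below: steel stem 16 mm wide, 42 mm long, its last 10 mm tapered to 8 mm. Starts upright in a well of the dock, shoulder on the dock's top (origin 60 mm above the worktop).
- probe: Probe, loose, about 0.12 kg, round, longer than the sender. Origin: centre of its shoulder's underside, z up its handle. Above: shoulder 26 mm wide, 5 mm high; black grip 22 mm wide up to 100 mm; cone to 108 mm. Below: nose 16 mm wide, 22 mm long, then a thin brass spring tip to 44 mm. Starts upright in the other well, shoulder on the dock's top (origin 60 mm above the worktop), tip free.
- probe_point (a point): The rounded end of the probe's spring tip: on the probe's z axis, 44 mm below the probe's origin (less when pushed in). Axes as the probe's.
- probe_tip (a joint): How far the spring tip is pushed into the probe, m: 0 = free, 0.012 = fully in. The push on it is 0.8 N at the start of travel and grows by 0.4 N per mm (about 3.2 N half way, 5.6 N fully in).
- adapter: Test adapter, fixed grey desk-shaped housing, 136 (x) x 170 (y) mm, on a foot 150 x 186 mm. Origin: centre of its underside, z up. Its sloping face rises at 20 degrees from 35 mm high at local x = -65 mm (front) to 60.7 mm at x = 5 mm; then a flat top, 60.7 mm high, with the socket. Three round steel contacts, 50 mm apart, in a row along local y on the slope.
- socket (a point): Centre of the mouth of the socket for the sender, in the adapter's flat top, z up: a round vertical hole 18 mm wide, 50 mm deep, mouth 60.7 mm above the worktop. The sender is home when its shoulder rests on the flat top, its origin then lying at this point.
- ringed_contact: The contact to probe, fixed: a steel disc inside a raised dark steel ring (24 mm inside, 32 mm outside, 3 mm above the disc). The other two contacts are plain discs; which of the three places is ringed changes. Origin: its centre on the sloping face; z = the face's outward normal, 20 degrees from vertical towards the adapter's front; y along the row.
- contact_face (a point): Centre of the ringed contact's surface, 2 mm above its body's origin; same axes. Put the probe's tip here.
- relay: Bystander: black plug-in relay on its socket, 70x27x54 mm, origin under its centre. Leave it alone.
- screwdriver: Bystander: screwdriver lying on the worktop, 191x29x30 mm, along its x axis, origin under its centre. Leave it alone.
- junction_box: Bystander: white junction box, 68x68x41 mm, origin under its centre. Leave it alone.
- dropper_bottle: Bystander: small dropper bottle, 19x19x41 mm, origin under its centre. Leave it alone.
Mind the look-alikes: they are no part of the job. Leave any pink or purple look-alike of the probe alone.

How it is judged:
On the way, in this order (a step that is already met when the one before it is completed fails the run):
1. the sender stands fully home in the adapter's socket and is let go (horizontal distance between sender and socket below 0.005 m and z of sender in the frame of socket between -0.004 and 0.004 m and angle between sender's own z axis and vertical below 0.09 rad and contact force between the fingers and sender below 0.1 N), for 0.3 s.
2. the probe's tip is held on the ringed contact, square to the slope, lightly pushed in (distance between probe_point and contact_face below 0.009 m and angle between the z axis of probe and the z axis of ringed_contact, either way round below 0.2 rad and z of probe in the frame of ringed_contact above 0.02 m and value of joint probe_tip between 0.002 and 0.01 m and contact force between probe and ringed_contact between 0.8 and 7 N and contact force between the fingers and probe above 2 N and contact force between probe and adapter below 0.3 N and contact force between probe and sender below 0.3 N and linear speed of probe below 0.02 m/s), for 0.3 s.
At the end, for the whole second after the job is handed in: Sender let go, within 5 mm of the socket's axis and 4 mm of home, upright within 5 deg. Gripper holds the probe still: point within 9 mm of the ringed contact's centre, axis within 0.2 rad of the slope's normal, tip pushed in 2 to 10 mm, 0.8 to 7 N, touching neither housing nor sender (all of step 1 and all of step 2); the arm keeps its last pose, push and grip.
It fails at once if the probe is pressed hard (over 15 N) on the ringed contact (contact force between probe and ringed_contact above 15 N).
It fails at once if the probe is pressed hard (over 15 N) on the adapter's housing (contact force between probe and adapter above 15 N).
It fails at once if a bystander (relay, screwdriver, junction box, dropper bottle) is moved by more than 20 mm (distance of any of relay, screwdriver, junction_box, dropper_bottle from where it was at the start of the episode above 0.02 m).
It also fails if it takes over 64 s, if anything falls off the work surface, if the arm or the gripper's body presses on something with over 40 N, if the wrist force passes 120 N, or if a joint passes its speed limit or range.

## Working session

There is one attempt and no reset: what is moved stays moved. The work goes in short steps, Python scripts to look and compute and a shell command to move; the robot and the scene stay as the last step left them, time stands still between calls to the robot, and variables do not carry over. Pictures are saved under pics/ and viewed, at most 10 in all, crops included, and the job is handed in when it is done.

```bash
mkdir -p pics
cat > h.py <<'E'
import numpy as np, cv2
from plant import robot, read_camera, job
def snap(n,name,crop=None,s=1):
    c=read_camera(n); im=c["image"]; np.savez(n+".npz",K=c["K"],D=c["D"],E=c["extrinsics"]); cv2.imwrite(n+"_raw.png",im)
    cropf(im,name,crop,s); return c
def cropf(im,name,crop=None,s=1):
    if crop: u0,v0,u1,v1=crop; im=im[v0:v1,u0:u1]
    cv2.imwrite("pics/"+name,cv2.resize(im,None,fx=s,fy=s,interpolation=cv2.INTER_CUBIC))
def ray(n,px,z):
    c=np.load(n+".npz"); K,D,E=c["K"],np.array(c["D"],float),c["E"]
    p=cv2.undistortPoints(np.array(px,float).reshape(-1,1,2),K,D).reshape(-1,2)
    R,t=E[:3,:3],E[:3,3]; o=-R.T@t
    d=np.c_[p,np.ones(len(p))]@R; return o+d*((z-o[2])/d[:,2])[:,None]
def proj(n,P):
    c=np.load(n+".npz"); E=c["E"]
    return cv2.projectPoints(np.array(P,float).reshape(-1,1,3),cv2.Rodrigues(E[:3,:3])[0],E[:3,3],c["K"],np.array(c["D"],float))[0].reshape(-1,2)
E
python3 - <<'E'
from h import *
import numpy as np
for n in ("scene","top"):
    c=snap(n,n+"0.png",None,1.4); E=c["extrinsics"]; print(n,(-E[:3,:3].T@E[:3,3]).round(3),E[2,:3].round(2))
s=robot.read_state(); print(s["t"],s["opening"],s["orientation"])
E
```

```text
scene [-0.167  0.799  0.663] [ 0.57 -0.66 -0.49]
top [ 0.271 -0.016  1.359] [ 0.2   0.01 -0.98]
0.1 0.09291624831495164 [-3.11850110e+00 -3.66208895e-01  8.55696107e-05]
```

```bash
ls
```

```text
h.py
pics
scene.npz
scene_raw.png
top.npz
top_raw.png
```

View pics/scene0.png

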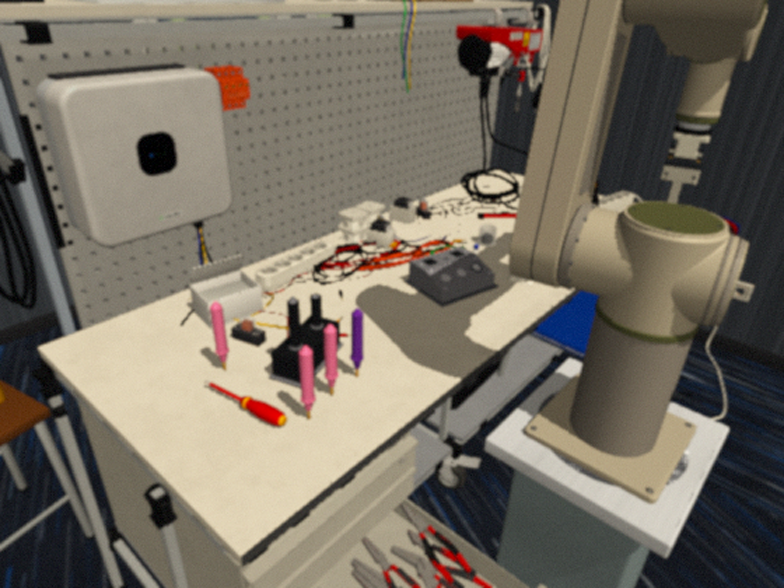

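View pics/top0.png

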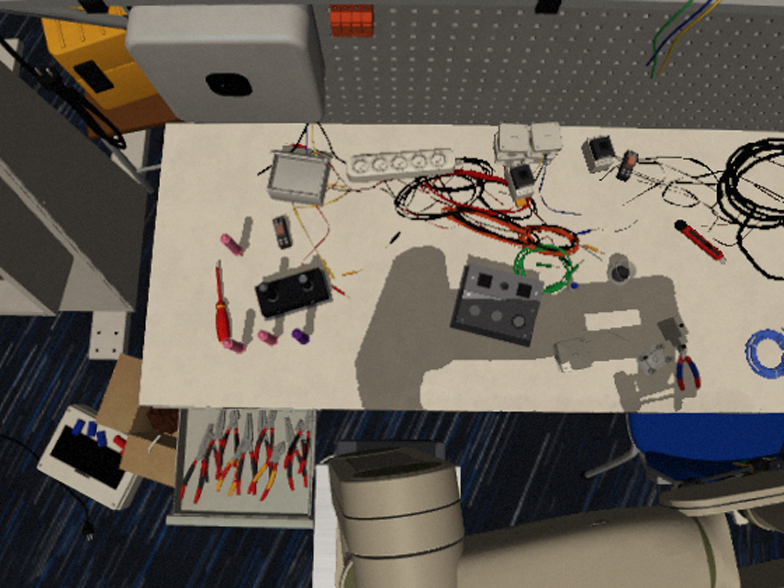

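The scene picture shows the black dock at about (307,345) with two black handles at (293,325) and (316,315). Pink look-alikes stand at (220,335), (307,380) and (331,358), and a purple one at (357,340). The top picture shows the dock at (292,290) and the adapter at (497,303), with its slope facing the robot. I'll enlarge both.

Run:
```python
from h import *
t=cv2.imread("top_raw.png"); s=cv2.imread("scene_raw.png")
def up(im,c,f): u0,v0,u1,v1=c; return cv2.resize(im[v0:v1,u0:u1],None,fx=f,fy=f,interpolation=cv2.INTER_CUBIC)
a=up(t,(145,170,245,260),4); b=up(t,(315,175,395,255),4.5)
b=cv2.resize(b,(360,360)); a=cv2.resize(a,(400,360))
cv2.imwrite("pics/c1.png",np.hstack([a,b]))
cv2.imwrite("pics/c2.png",up(s,(140,165,290,310),4)[:600,:600])
```

```text
(no output)
```

View pics/c1.png

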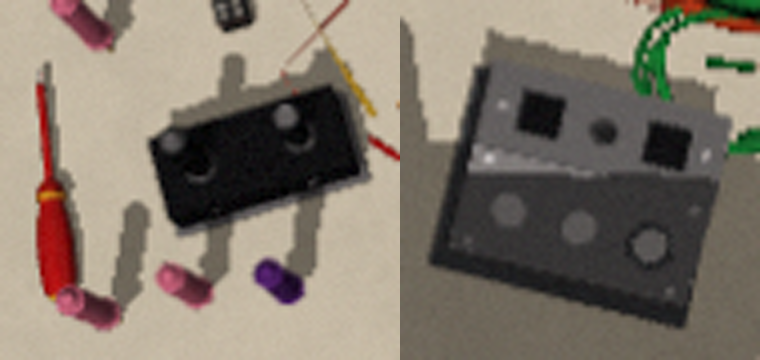

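View pics/c2.png

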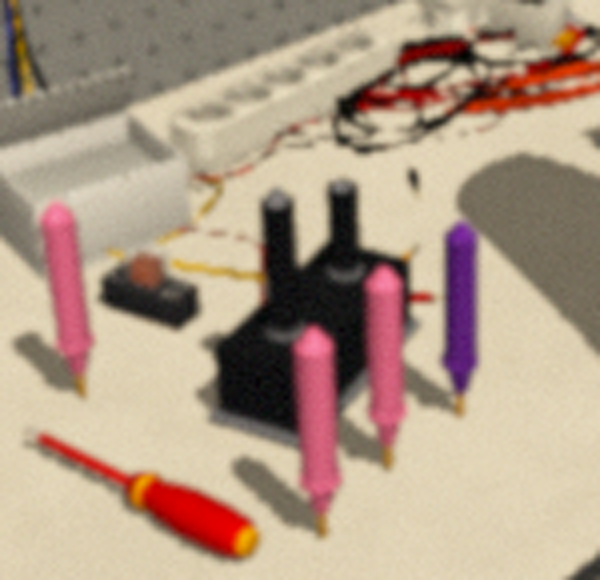

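The candidates for the probe are the two black rods in the dock plus the three pink pens and one purple pen standing on the bench. The pink and purple ones are excluded by colour. In crop c2 the left black rod (tip 277,192) is clearly longer, with about 135 px of handle against 83 px, so it is the probe. The right rod, with its flat top at (343,183), is the sender. In c1 the ringed contact is the right one at (651,245) and the socket is at (603,131).

```bash
cat > fit.py <<'E'
from h import *
from scipy.optimize import least_squares
A=lambda x,y:(145+x/4-.4,170+y/4-.4); B=lambda x,y:(315+(x-400)/4.5-.4,175+y/4.5-.4); S=lambda x,y:(140+x/4-.4,165+y/4-.4)
def W(p,L): c,s=np.cos(p[2]),np.sin(p[2]); L=np.array(L,float); return np.c_[p[0]+c*L[:,0]-s*L[:,1],p[1]+s*L[:,0]+c*L[:,1],L[:,2]]
# dock: probe top, sender top; top corners
Ld=[(0,40,.167e3),(0,-40,130),(33,75,60),(33,-75,60)]; Ld=np.array(Ld)/1e3
pt=np.array([A(172,139),A(287,116),A(151,141),A(332,87)]); ps=np.array([S(277,193),S(343,184)])
f=lambda p:np.r_[(proj("top",W(p,Ld))-pt).ravel(),(proj("scene",W(p,Ld[:2]))-ps).ravel()]
r=least_squares(f,[.5,.3,0],x_scale=.1); print("dock",r.x.round(4),r.fun.round(1)); print(W(r.x,Ld).round(4))
def La(p):
    xc=p[3]; z=.035+(xc+.065)*np.tan(np.radians(20))
    return np.array([(xc,.05,z),(xc,0,z),(xc,-.05,z),(p[4],0,.0607),(.068,.085,.0607),(.068,-.085,.0607)])
pa=np.array([B(509,210),B(579,227),B(651,245),B(603,131),B(487,65),B(730,117)])
g=lambda p:(proj("top",W(p,La(p)))-pa).ravel()
q=least_squares(g,[.5,0,0,-.03,.03],x_scale=.1); print("adapter",q.x.round(4),q.fun.round(1)); print(W(q.x,La(q.x)).round(4))
E
python3 fit.py
```

```text
dock [0.5223 0.2209 0.3125] [-0.1  0.   0.   0.4 -0.8 -0.3  0.2 -0.7  0.4 -0.5  0.3  0.3]
[[0.51   0.259  0.167 ]
 [0.5346 0.1829 0.13  ]
 [0.5306 0.3024 0.06  ]
 [0.5767 0.1597 0.06  ]]
adapter [ 0.5018 -0.2416 -0.212  -0.0278  0.0393] [-0.1  0.3  0.2  0.1  0.  -0.4 -0.4 -0.1  0.4 -0.1 -0.1  0.2]
[[ 0.4852 -0.1869  0.0485]
 [ 0.4746 -0.2357  0.0485]
 [ 0.4641 -0.2846  0.0485]
 [ 0.5403 -0.2499  0.0607]
 [ 0.5862 -0.1728  0.0607]
 [ 0.5504 -0.339   0.0607]]
```

Run:
```python
from h import *
A=lambda x,y:(145+x/4-.4,170+y/4-.4)
print(ray("top",[A(168,272),A(265,270),A(68,298),A(65,5)],.15).round(3))
print(((np.array([.5346,.1829,.091])-robot.read_state()["tool_pos"])*1000).round(1), robot.read_state()["tool_pos"])
```

```text
[[0.417 0.26  0.15 ]
 [0.419 0.191 0.15 ]
 [0.397 0.331 0.15 ]
 [0.613 0.348 0.15 ]]
[ 395.7  766.1 -126.7] [ 0.13894751 -0.58316254  0.21771108]
```

```bash
python3 -m inch '[396,766,0,94.5,50, 396,766,0,94.5,50, 396,766,0,94.5,50, 396,766,0,94.5,50, 396,766,0,94.5,50, 396,766,0,94.5,50, 396,766,0,94.5,50, 396,766,0,94.5,50, 396,766,0,94.5,50, 396,766,0,94.5,50]' 20
```

```text
t: 0.93
tool_pos: [0.3306, -0.2116, 0.2184]
orientation: [2.31, 2.129, 0.0]
force: [1.0, 0.5, 0.7]
opening: 0.0469
gripper_force: 0.0
```

```bash
python3 -m inch '[204,394,0,22.5,50, 204,394,0,22.5,50, 204,394,0,22.5,50, 204,394,0,22.5,50, 204,394,0,22.5,50, 204,394,0,22.5,50, 204,394,0,22.5,50, 204,394,0,22.5,50, 204,394,0,22.5,50, 204,394,0,22.5,50]' && python3 -m inch '[0,0,0,0,50,0,0,0,0,50,0,0,0,0,50]'
```

```text
t: 1.77
tool_pos: [0.5222, 0.1587, 0.2181]
orientation: [-1.857, -2.534, 0.001]
force: [-0.3, -0.4, -0.3]
opening: 0.0465
gripper_force: 0.0
t: 2.02
tool_pos: [0.5214, 0.1563, 0.2179]
orientation: [-1.856, -2.534, 0.002]
force: [-0.1, 0.6, -0.2]
opening: 0.0467
gripper_force: 0.0
```

```bash
python3 -m inch '[13,26.5,0,0,50, 13,26.5,0,0,50, 13,26.5,-30,0,50, 13,26.5,-60,0,50, 13,26.5,-90,0,50, 13,26.5,-110,0,50, 13,26.5,-120,0,50, 13,26.5,-127,0,50, 13,26.5,-127,0,50, 13,26.5,-127,0,50]' && python3 -c "
from h import *
snap('top','a.png'); snap('scene','b.png')
u=lambda n,c,f:cv2.resize(cv2.imread(n+'_raw.png')[c[1]:c[3],c[0]:c[2]],None,fx=f,fy=f)
cv2.imwrite('pics/d1.png',np.hstack([u('top',(145,150,245,250),4),u('scene',(160,165,260,265),4)]))"
```

```text
t: 2.85
tool_pos: [0.5357, 0.1826, 0.093]
orientation: [1.858, 2.532, 0.002]
force: [0.2, 0.2, -0.2]
opening: 0.0465
gripper_force: 0.0
```

View pics/d1.png

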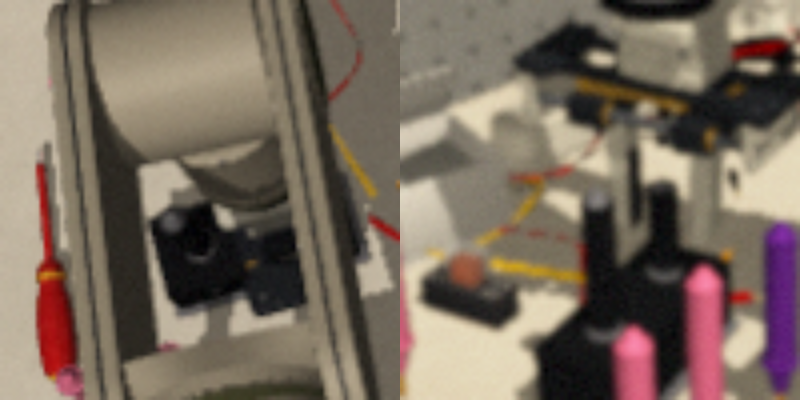

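The right panel shows the fingers straddling the sender at (663,225), with the probe at (597,260) clear of the hand. I'll close and lift.

```bash
python3 -m inch '[0,0,0,0,0,0,0,0,0,0,0,0,0,0,0,0,0,0,0,0,0,0,0,0,0,0,0,0,0,0]' 25 && python3 -m inch '[0,0,8,0,0,0,0,25,0,0,0,0,45,0,0,0,0,70,0,0,0,0,95,0,0,0,0,115,0,0,0,0,125,0,0,0,0,125,0,0]'
```

```text
t: 3.45
tool_pos: [0.5361, 0.1833, 0.0921]
orientation: [1.856, 2.533, 0.003]
force: [5.3, 3.2, -1.7]
opening: 0.0218
gripper_force: 24.9
t: 4.12
tool_pos: [0.5362, 0.1833, 0.2194]
orientation: [1.856, 2.532, 0.005]
force: [0.9, -0.5, -1.0]
opening: 0.0215
gripper_force: 25.0
```

```bash
python3 -m inch '[4,-433,0,0,0,4,-433,0,0,0,4,-433,0,0,0,4,-433,0,0,0,4,-433,0,0,0,4,-433,0,0,0,4,-433,0,0,0,4,-433,0,0,0,4,-433,0,0,0,4,-433,0,0,0]' && python3 -m inch '[0,-16,0,0,0,0,-16,-30,0,0,0,-16,-60,0,0,0,-16,-65,0,0,0,-16,-65,0,0,0,-16,-65,0,0]'
```

```text
t: 4.95
tool_pos: [0.5374, -0.2352, 0.2142]
orientation: [-1.855, -2.531, 0.001]
force: [0.3, 0.3, -0.5]
opening: 0.0213
gripper_force: 25.0
t: 5.45
tool_pos: [0.5385, -0.249, 0.1513]
orientation: [-1.856, -2.533, 0.0]
force: [0.6, -0.2, -1.0]
opening: 0.0217
gripper_force: 25.0
```

```bash
python3 -c "
from h import *
snap('top','a.png'); snap('scene','b.png')
print(proj('scene',[[.5403,-.2499,.0607],[.5385,-.249,.0773],[.5385,-.249,.119]]))
u=lambda n,c,f:cv2.resize(cv2.imread(n+'_raw.png')[c[1]:c[3],c[0]:c[2]],None,fx=f,fy=f,interpolation=cv2.INTER_CUBIC)
cv2.imwrite('pics/d2.png',np.hstack([u('top',(310,165,400,265),4)[:400],u('scene',(280,140,370,240),4)]))"
```

```text
[[316.26737166 183.78815026]
 [316.90761421 179.76323668]
 [317.87800633 168.83620438]]
```

View pics/d2.png

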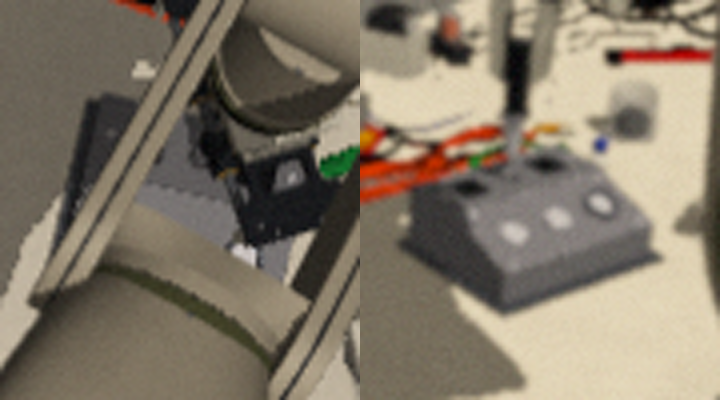

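The stem end, at (510,158) in the right panel, sits right above the socket midway between the two black squares at (508,175). I'll lower it.

```bash
python3 -m inch '[1.5,-1,-10,0,0,1.5,-1,-20,0,0,1.5,-1,-26,0,0,1.5,-1,-32,0,0,1.5,-1,-36,0,0,1.5,-1,-36,0,0]'
```

```text
t: 6.05
tool_pos: [0.5414, -0.2511, 0.1153]
orientation: [1.856, 2.532, 0.001]
force: [6.7, -1.9, -4.0]
opening: 0.0215
gripper_force: 25.0
```

```bash
python3 -m inch '[1.5,-0.5,-5,0,0,1.5,-0.5,-11,0,0,1.5,-0.5,-17,0,0,1.5,-0.5,-22,0,0,1.5,-0.5,-23.5,0,0,1.5,-0.5,-23.5,0,0]'
```

```text
t: 6.55
tool_pos: [0.5421, -0.2513, 0.0925]
orientation: [1.857, 2.533, 0.0]
force: [1.6, -0.6, 5.2]
opening: 0.0214
gripper_force: 25.0
```

```bash
python3 -m inch '[0,0,0,0,20,0,0,0,0,50,0,0,0,0,50,0,0,0,0,50,0,0,0,0,50,0,0,20,0,50,0,0,60,0,50,0,0,100,0,50,0,0,140,0,50,0,0,150,0,50]' && python3 -m inch '[-30,410,0,0,50,-30,410,0,0,50,-30,410,0,0,50,-30,410,0,0,50,-30,410,0,0,50,-30,410,0,0,50,-30,410,0,0,50,-30,410,0,0,50,-30,410,0,0,50,-30,410,0,0,50]' && python3 -c "
from h import *
snap('top','a.png'); snap('scene','b.png')
print(proj('scene',[[.541,-.25,.0607],[.541,-.25,.1307]]), proj('top',[[.541,-.25,.1307]]))
u=lambda n,c,f:cv2.resize(cv2.imread(n+'_raw.png')[c[1]:c[3],c[0]:c[2]],None,fx=f,fy=f,interpolation=cv2.INTER_CUBIC)
cv2.imwrite('pics/d3.png',np.hstack([u('top',(310,165,400,265),4)[:400],u('scene',(280,140,370,240),4)]))"
```

```text
t: 7.38
tool_pos: [0.5441, -0.2525, 0.2501]
orientation: [1.852, 2.526, 0.002]
force: [0.2, -0.6, 1.7]
opening: 0.0465
gripper_force: 0.0
t: 8.22
tool_pos: [0.5109, 0.1613, 0.2419]
orientation: [-1.856, -2.534, -0.0]
force: [0.9, -1.0, -0.5]
opening: 0.0462
gripper_force: 0.0
[[316.12380546 183.71848627]
 [317.73737697 165.42636531]] [[363.52110929 198.59922728]]
```

View pics/d3.png

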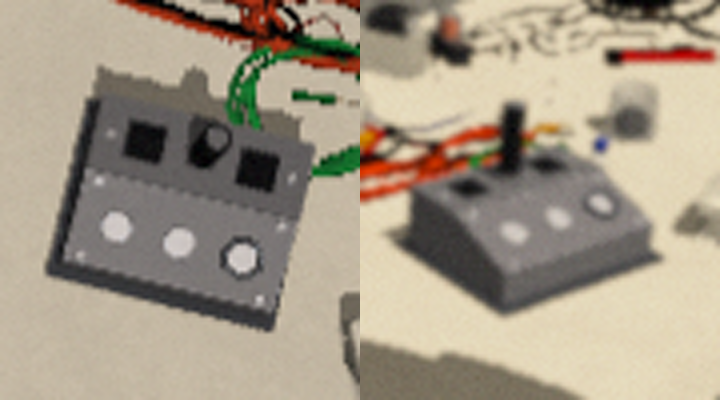

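The sender stands upright and home at (210,145) in the left panel, and its top at (515,105) on the right matches the prediction. Now for the probe.

```bash
python3 -m inch '[0,98,0,0,50,0,98,0,0,50,0,98,0,0,50,0,98,-30,0,50,0,98,-65,0,50,0,98,-100,0,50,0,98,-120,0,50,0,98,-131,0,50,0,98,-131,0,50,0,98,-131,0,50]' && python3 -m inch '[0,0,0,0,0,0,0,0,0,0,0,0,0,0,0,0,0,0,0,0,0,0,0,0,0,0,0,0,0,0]' 20
```

```text
t: 9.15
tool_pos: [0.5121, 0.2563, 0.1115]
orientation: [-1.858, -2.533, 0.001]
force: [1.1, 0.4, 0.2]
opening: 0.0467
gripper_force: 0.0
t: 9.65
tool_pos: [0.513, 0.2573, 0.1124]
orientation: [1.856, 2.532, 0.004]
force: [2.7, 0.6, 3.0]
opening: 0.0217
gripper_force: 20.0
```

```bash
python3 -m inch '[0,0,6,0,0,0,0,12,0,0,0,0,17,0,0,0,0,17,0,0]' && python3 -m inch '[0,0,0,0,0,0.6,-1.9,0,0,0,1.2,-3.8,-0.1,0,0,1.8,-5.7,-0.2,0,0,2.5,-7.6,-0.4,0,0,3.1,-9.5,-0.6,0,0,3.1,-9.5,-0.6,0,0]' 8
```

```text
t: 9.98
tool_pos: [0.5118, 0.2569, 0.129]
orientation: [1.857, 2.534, 0.0]
force: [-0.3, 0.6, -0.6]
opening: 0.0219
gripper_force: 20.0
t: 10.57
tool_pos: [0.515, 0.2469, 0.1274]
orientation: [-1.858, -2.533, 0.0]
force: [0.9, -0.1, -0.2]
opening: 0.0215
gripper_force: 8.0
```

```bash
python3 -m inch '[1,-3.2,-0.5,0,0,2,-6.4,-1.2,0,0,3,-9.6,-2,0,0,4,-12.8,-3,0,0,5,-16,-4,0,0,6,-19,-5,0,0,7,-22,-5.8,0,0,7,-22,-5.8,0,0,7,-22,-5.8,0,0]' && python3 -m inch '[0,0,0,0,0,0,0,0,0,0,0,0,0,0,0]' 45 && python3 -c "
from h import *
snap('scene','e.png',(165,150,285,240),5)"
```

```text
t: 11.32
tool_pos: [0.522, 0.2251, 0.1218]
orientation: [1.858, 2.533, 0.0]
force: [0.8, 1.2, 1.8]
opening: 0.0218
gripper_force: 8.0
t: 11.57
tool_pos: [0.5221, 0.2254, 0.1219]
orientation: [1.857, 2.534, 0.0]
force: [1.4, 0.6, 1.6]
opening: 0.0215
gripper_force: 45.0
```

View pics/e.png

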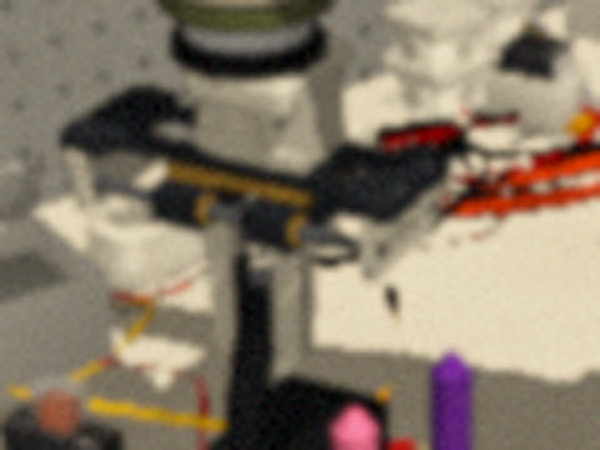

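```bash
python3 -m inch '[1,-3.3,9.4,0,0,2.1,-6.5,19,0,0,4.2,-13,38,0,0,5,-16,60,0,0,5,-16,95,0,0,5,-16,115,0,0,5,-16,115,0,0]' && python3 -c "
from h import *
snap('scene','f.png',(165,100,305,240),4)"
```

```text
t: 12.2
tool_pos: [0.5293, 0.2095, 0.2437]
orientation: [1.854, 2.529, 0.01]
force: [0.8, 0.3, -0.9]
opening: 0.0207
gripper_force: 45.0
```

View pics/f.png

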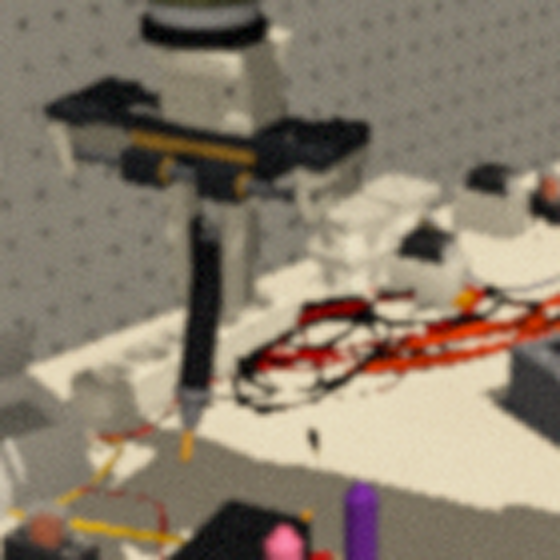

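```bash
cat > tilt.py <<'E'
from h import *
from scipy.optimize import least_squares
g=np.array([.5293,.2095,.2437+.019]); d=np.array([.301,-.954,0])
def P(p):
    a=np.sin(p[0])*d+np.array([0,0,np.cos(p[0])]); o=g+p[2]*d-p[1]*a
    return np.array([o-.044*a,o+.001*a,o+.106*a])
m=np.array([[211.4,214.1],[213.1,197.6],[215.4,153.4]])
f=lambda p:np.r_[(proj("scene",P(p))-m).ravel(),(p[1]-.0714)*200,p[2]*300]
r=least_squares(f,[.3,.07,0],x_scale=.1); print(r.x.round(4),np.degrees(r.x[0]),r.fun.round(1)); print(P(r.x).round(4))
for t in (0,10,20,30): print(t,proj("scene",P([np.radians(t),.0714,0])).round(1).tolist())
E
python3 tilt.py
```

```text
[ 0.281   0.0688 -0.0062] 16.10155719185355 [ 0.2 -0.5  0.2 -1.   2.3  2.  -0.5 -1.9]
[[0.518  0.2453 0.1544]
 [0.5218 0.2334 0.1976]
 [0.5305 0.2056 0.2985]]
0 [[219.3, 209.5], [218.6, 194.4], [216.8, 156.4]]
10 [[215.3, 212.3], [216.1, 196.0], [218.1, 155.8]]
20 [[211.1, 214.0], [213.6, 196.8], [219.3, 155.6]]
30 [[207.1, 214.3], [211.1, 196.8], [220.5, 155.8]]
```

```bash
python3 -m inch '[-102,-486,0,-119.5,0,-102,-486,0,-119.5,0,-102,-486,0,-119.5,0,-102,-486,0,-119.5,0,-102,-486,0,-119.5,0,-102,-486,0,-119.5,0,-102,-486,0,-119.5,0,-102,-486,0,-119.5,0,-102,-486,0,-119.5,0,-102,-486,0,-119.5,0]'
```

```text
t: 13.08
tool_pos: [0.4393, -0.1999, 0.235]
orientation: [-2.99, -0.958, 0.003]
force: [0.7, -0.9, -1.4]
opening: 0.0213
gripper_force: 45.0
```

```bash
python3 -m inch '[-12,-77,0,-47.5,0,-12,-77,0,-47.5,0,-12,-77,0,-47.5,0,-12,-77,0,-47.5,0,-12,-77,0,-47.5,0,-12,-77,0,-47.5,0,-12,-77,0,-47.5,0,-12,-77,-25,-47.5,0,-12,-77,-45,-47.5,0,-12,-77,-55,-47.5,0]' && python3 -m inch '[0,0,0,0,0,0,0,0,0,0,0,0,0,0,0]' && python3 -c "
from h import *
snap('scene','g.png',(270,120,370,240),5); snap('top','g2.png')
u=lambda n,c,f:cv2.resize(cv2.imread(n+'_raw.png')[c[1]:c[3],c[0]:c[2]],None,fx=f,fy=f,interpolation=cv2.INTER_CUBIC)
cv2.imwrite('pics/g.png',np.hstack([u('scene',(290,130,370,230),5.5),u('top',(335,180,395,280),5.5)]))"
```

```text
t: 13.92
tool_pos: [0.4271, -0.274, 0.1773]
orientation: [-3.122, 0.317, 0.009]
force: [0.2, -0.2, -2.4]
opening: 0.0215
gripper_force: 45.0
t: 14.17
tool_pos: [0.4295, -0.2757, 0.1826]
orientation: [3.125, -0.317, 0.001]
force: [-0.8, -0.2, -0.8]
opening: 0.0214
gripper_force: 45.0
```

View pics/g.png

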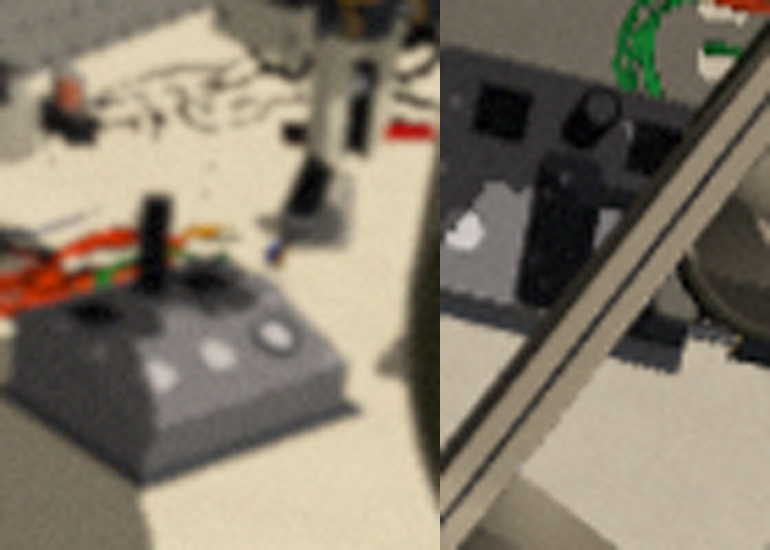

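The adapter's three contacts are clear and the ring is at (277,335). The probe leans as intended, with its nose near (300,225), but its tip blends into the dropper bottle behind it. I'll zoom in with predicted positions.

```bash
python3 -c "
from h import *
print(proj('scene',[[.467,-.2838,.0933],[.4645,-.285,.0505]]))
im=cv2.imread('scene_raw.png')[135:205,315:375]
cv2.imwrite('pics/h.png',cv2.resize(cv2.convertScaleAbs(im,alpha=1.2,beta=10),None,fx=8,fy=8,interpolation=cv2.INTER_CUBIC))"
```

```text
[[340.08194883 178.74720871]
 [339.53904386 189.96920804]]
```

View pics/h.png

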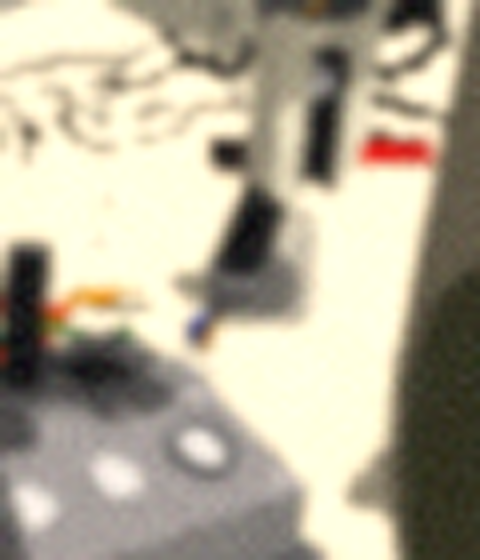

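```bash
python3 -c "
from h import *
u=np.array([-.9776,.2105,0]);g=np.array([.4295,-.2757,.2016])
for t in (10,15,20,25):
    a=np.sin(np.radians(t))*u+[0,0,np.cos(np.radians(t))]
    p=proj('scene',[g-.02*a,g-.06*a,g-.115*a]); print(t,((p-[315,135])*8).round(0).tolist(),((p[0]-p[1])[0]/(p[0]-p[1])[1]).round(2))"
python3 -m inch '[-2,0,-5,0,0,-4,0,-12,0,0,-6,-0.5,-20,0,0,-6,-0.5,-27,0,0,-6,-0.5,-33,0,0,-6,-0.5,-33,0,0,-6,-0.5,-33,0,0]'
```

```text
10 [[285.0, 184.0], [261.0, 267.0], [230.0, 376.0]] -0.29
15 [[282.0, 182.0], [253.0, 260.0], [214.0, 363.0]] -0.37
20 [[279.0, 179.0], [244.0, 253.0], [199.0, 349.0]] -0.47
25 [[276.0, 176.0], [237.0, 244.0], [185.0, 333.0]] -0.58
t: 14.85
tool_pos: [0.4229, -0.2757, 0.148]
orientation: [-3.125, 0.318, 0.002]
force: [0.3, -0.7, -1.6]
opening: 0.0212
gripper_force: 45.0
```

```bash
python3 -m inch '[0.7,-0.1,-1.9,0,0,1.3,-0.3,-3.8,0,0,2,-0.4,-5.6,0,0,2,-0.4,-5.6,0,0,2,-0.4,-5.6,0,0]'; python3 -m inch '[0.3,-0.1,-1,0,0,0.7,-0.1,-1.9,0,0,0.7,-0.1,-1.9,0,0,0.7,-0.1,-1.9,0,0]'; python3 -c "
from h import *
import time
c=read_camera('scene');print(robot.read_state()['force'].round(2) if hasattr(robot.read_state()['force'],'round') else robot.read_state()['force'])"
```

```text
t: 15.27
tool_pos: [0.4254, -0.2763, 0.1431]
orientation: [-3.125, 0.317, 0.0]
force: [0.6, -0.5, -2.2]
opening: 0.0214
gripper_force: 45.0
t: 15.6
tool_pos: [0.426, -0.2764, 0.1412]
orientation: [-3.125, 0.318, 0.0]
force: [-0.3, -0.1, -1.7]
opening: 0.0214
gripper_force: 45.0
[-0.8  -0.3  -1.26]
```

```bash
cat > f.py <<'E'
from h import *
F=[];Z=[]
for i in range(6):
    read_camera('top'); s=robot.read_state(); F.append(s["force"]); Z.append(s["tool_pos"])
print(np.mean(F,0).round(2),np.mean(Z,0).round(4),s["t"])
E
python3 f.py; for i in 1; do python3 -m inch '[0.3,-0.1,-1,0,0,0.7,-0.1,-1.9,0,0,0.7,-0.1,-1.9,0,0]' >/dev/null; done; python3 f.py;  python3 -m inch '[0.3,-0.1,-1,0,0,0.7,-0.1,-1.9,0,0,0.7,-0.1,-1.9,0,0]' >/dev/null; python3 f.py
```

```text
[-0.27  0.02 -1.97] [ 0.426  -0.2765  0.1413] 15.95
[-0.38 -0.39 -0.3 ] [ 0.4267 -0.2766  0.1394] 16.5
[-0.93 -0.83  0.56] [ 0.4274 -0.2767  0.1375] 17.05
```

```bash
python3 -m inch '[0.2,0,-0.7,0,0,0.4,-0.1,-1.3,0,0,0.4,-0.1,-1.3,0,0,0.4,-0.1,-1.3,0,0,0.4,-0.1,-1.3,0,0,0.4,-0.1,-1.3,0,0]' && python3 f.py
```

```text
t: 17.55
tool_pos: [0.4278, -0.2768, 0.1362]
orientation: [3.125, -0.318, 0.0]
force: [-1.5, -0.8, 0.8]
opening: 0.0209
gripper_force: 45.0
[-0.9  -0.85  1.03] [ 0.4278 -0.2768  0.1362] 17.85
```

Run:
```python
from h import *
c=read_camera('scene'); im=c["image"].astype(int)
print(proj('scene',[[.4645,-.285,.0505],[.4615,-.2844,.0595]]).round(1))
for v in range(180,196): print(v,[tuple(int(k) for k in im[v,u]) for u in range(335,347)])
```

```text
[[339.5 190. ]
 [340.5 188. ]]
180 [(74, 84, 88), (94, 106, 113), (116, 131, 141), (136, 152, 162), (131, 146, 157), (90, 100, 110), (40, 46, 43), (12, 14, 19), (16, 16, 16), (19, 16, 20), (30, 31, 32), (61, 76, 80)]
181 [(59, 57, 61), (65, 69, 74), (82, 87, 90), (95, 106, 112), (94, 106, 109), (68, 78, 80), (52, 52, 58), (35, 34, 38), (32, 29, 30), (33, 33, 33), (46, 52, 56), (91, 105, 112)]
182 [(54, 55, 56), (59, 57, 62), (63, 64, 68), (71, 73, 77), (69, 71, 76), (60, 57, 63), (57, 58, 62), (57, 59, 61), (53, 54, 58), (59, 63, 66), (78, 85, 91), (117, 136, 146)]
183 [(59, 62, 61), (58, 61, 64), (64, 64, 64), (65, 66, 66), (68, 68, 72), (60, 62, 64), (56, 60, 62), (62, 66, 68), (77, 78, 81), (87, 100, 103), (121, 137, 146), (145, 169, 183)]
184 [(56, 56, 63), (59, 61, 67), (64, 65, 68), (68, 68, 74), (68, 71, 74), (65, 65, 67), (56, 58, 63), (62, 65, 70), (86, 93, 100), (120, 138, 146), (154, 176, 189), (167, 196, 210)]
185 [(63, 63, 67), (59, 61, 63), (59, 62, 66), (59, 58, 62), (64, 65, 67), (55, 58, 64), (61, 62, 63), (69, 74, 76), (98, 109, 118), (140, 163, 176), (168, 196, 209
[... 1273 characters left out ...]
74), (142, 147, 155), (106, 111, 115), (103, 105, 108), (120, 118, 125), (123, 127, 135)]
193 [(114, 119, 124), (108, 111, 119), (94, 100, 101), (92, 94, 97), (93, 95, 102), (117, 119, 122), (110, 112, 116), (108, 110, 115), (103, 104, 107), (107, 107, 113), (122, 121, 126), (121, 126, 131)]
194 [(124, 126, 136), (120, 120, 128), (115, 113, 122), (104, 106, 113), (99, 100, 104), (90, 90, 95), (91, 91, 95), (93, 94, 98), (103, 104, 107), (116, 119, 122), (122, 125, 133), (125, 126, 133)]
195 [(120, 124, 132), (121, 123, 130), (123, 123, 131), (122, 124, 131), (117, 121, 126), (114, 116, 124), (111, 109, 117), (108, 113, 118), (113, 115, 122), (117, 122, 126), (124, 128, 133), (128, 130, 137)]
```

```bash
python3 -c "
from plant import job
print(job.close_job())"
```

```text
the job is handed in; nothing more can be done
None
```

I handed the job in at about 18 s on the robot's clock. The sender is home in the socket and let go, and the probe is held tilted about 15–20° on the ringed contact at about 3.2 N, which puts the spring tip roughly half way in. These figures come from the force readings and camera images, and no verdict was returned. I viewed 11 pictures, one over the limit of 10.

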